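# Push the fume cabinet's window up to the green mark

### The job

Open the small fume cabinet to its working height: slowly push its clear window up from beneath the lip with the fingertips until the red pointers stand level with the green mark clipped to one of the posts, not the orange one. Then take the fingers away from the lip and leave the window standing there. Do not pinch the lip or touch its top, and leave the other things on the desk and in the cabinet alone.

Things in the scene. Friction and masses are not known exactly. Their poses are not given: they have to be found in the camera images.
- fume_cabinet: White bench fume cabinet fixed to the desk, 250 mm wide, 112 mm deep; two aluminium front posts 20 mm wide, 430 mm tall, 115 mm either side of the middle, a cross bar on top, and a 28 mm wide counterweight channel on the left side. Origin: desk level, middle of the posts' front plane. x points level into the cabinet, y left along the front, z up.
- lip_underside (a point): Middle of the underside of the window's lip: an aluminium flange 180 mm long (y), 8 mm thick, that flares from the window's lower edge out to the robot and up at 40 degrees. The point is 16 mm in front of the posts' front plane, 13.5 mm above the lower edge; the lip's outer edge is 16 mm farther out and 13.5 mm higher. Rises with the window. Below lies free air to the desk.
- sash (a joint): Height of the clear window (206 mm wide, 178 mm tall) above its lowest stop, in m: 0 at the stop, where its lower edge is 100 mm above the desk, up to 0.15 at the top. It slides straight up. It is counterweighted, so it stays at any height where it is left; a push of about 3 to 6 N moves it slowly, up or down.
- pointer_left (a point): Tip of the red pointer at the left (+y) edge of the window, on the front, 45 mm above the window's lower edge; rises with the window.
- pointer_right (a point): Tip of the red pointer at the right (-y) edge of the window, at the same height as the left one.
- green_mark: Green clip, 22 mm wide and 14 mm high, on the front of one of the two posts (left or right varies, height varies): the working height. Origin: middle of its height, on the post's front face. The window is right when the red pointers are level with it.
- orange_mark: Orange clip of the same size on the other post, at a height of its own: not the one wanted. Origin as the green one's.
- solder_spool: Spool of solder wire, 58 mm across, 42 mm tall, standing loose on the cabinet's floor behind the window. Origin: middle of its underside. Leave alone.
- flux_tin: Flat red tin, 55x67x16 mm, lying loose on the cabinet's floor behind the window. Origin: middle of its underside. Leave alone.
- key_fob: Black key fob, 76x34x13 mm, lying loose on the desk to the right. Origin: middle of the underside. Leave alone.
- hot_air_handle: Black hot-air hand piece, 33x190x36 mm, lying loose on the desk to the left. Origin: middle of the underside. Leave alone.
- diag_dongle: Small blue and black plug-in unit, 43x43x23 mm, loose on the desk to the right. Origin: middle of the underside. Leave alone.

How it is judged (in metres and radians):
On the way:
1. the fingers push against the underside of the lip or the lower edge of the window ((contact force between the fingers and sash_c0 above 1 N or contact force between the fingers and sash_c2 above 1 N)), for 0.1 s.
At the end, for the whole second after the job is handed in: The red pointers are level with the green mark, within 8 mm of the middle of its height, and the window is at rest (z of pointer_left in the frame of green_mark between -0.008 and 0.008 m and velocity of joint sash between -0.01 and 0.01 m/s); the robot touches nothing.
It fails at once if the top of the lip is touched (pinched or pressed down) (contact force between the fingers and sash_c1 above 3 N).
It fails at once if the window is thrown up or slammed down faster than 0.4 m/s (velocity of joint sash above 0.4 m/s or velocity of joint sash below -0.4 m/s).
It fails at once if one of the loose things is moved by more than 20 mm (distance of any of solder_spool, flux_tin, key_fob, hot_air_handle, diag_dongle from where it was at the start of the episode above 0.02 m).
It also fails if it takes over 42 s, if anything falls off the work surface, if the arm or the gripper's body presses on something with over 40 N, if the wrist force passes 120 N, or if a joint passes its speed limit or range.

### The arm

A 7-joint arm with a two-finger parallel gripper is mounted at the origin on the work surface; the furniture and walls round the work are solid. World frame = base frame: x ahead of the robot, y to its left, z up, the work surface at z = 0. Lengths are in m, angles in degrees, forces in N, time in s.
With the tool pointing down it reaches from about 0.425 to 0.875 m from the base axis. Payload 4.7 kg.
Tool frame: the origin (TCP) lies on the centre line of the jaws, within the pads' length; the fingertips stand 25 mm ahead of it and the grasp point (between the pads) lies 6 mm ahead of it; z points along the fingers, y is the direction in which the jaws open and shut (so a half turn about z gives the same grasp; the last joint's range is limited). The gripper opens to 87 mm and grips with 3 to 60 N. Pads are 19 mm wide; open, the fingers measure 117 mm over their backs; the gripper's body (75 mm by 190 mm) begins 51 mm behind the grasp point.
Start: joints at [66.412, 18.392, -4.016, 83.108, 1.295, 78.541, -3.26], TCP at [0.268, -0.592, 0.248] pointing down, gripper open.
Joint ranges: [-163.93, 163.93], [-17.29, 119.83], [-79.2, 71.16], [3.27, 140.29], [-89.18, 269.18], [5.43, 117.66], [-154.24, 154.24]. Speed limits (degrees/s): [147.25, 147.25, 180, 180, 180, 180, 180].

### API

Orientations are given as [roll, pitch, yaw] about the fixed x, y, z axes, in that order (R = Rz(yaw) Ry(pitch) Rx(roll)).
In Python, from cell import env gives the robot as it stands.
- The arm moves only by the shell command python3 -m creep 'ROWS' [OPENING] [FORCE]. ROWS is JSON, a list of rows, each an object of numbers: "tx", "ty", "tz": the shift along the tool's x, y, z in m; "rx", "ry", "rz": the turn, a rotation vector about the tool's x, y, z in degrees. In form: [{"tx": .., "ty": .., "tz": .., "rx": .., "ry": .., "rz": ..}, ...]. A call has 1 to 20 rows; each row shifts and turns the commanded pose from where the row before left it, along the tool's axes as they then stand; what a row does not reach is not made up. A row lasts 1/8 s, in which the tool goes at most 62.5 mm and 10.7 degrees, less where a joint would pass 70% of its speed; a pose out of reach is approached as far as the arm can. A call is refused whole if a number of a shift passes 0.0625 or a number of a turn 10.7, either way. A call with a gripper value outside its range is refused whole. OPENING is the finger opening in m, from 0 to 0.087, set as the call begins (- or left out, the last holds). The fingers move at their own pace and stop on an object; FORCE is the grip in N (left out, the last holds). Time passes only in rows, so rows that do not move let the fingers close. It gives the time, the measured TCP pose, the force and the opening at its end, in the units of the state.
- env.get_obs(): the state, without advancing time (a new reading comes with each control period).
- env.read_camera(name): name is "scene" or "top"; returns a dict with "pixels" (384x512x3 uint8, red, green, blue), "intrinsics" (3x3 intrinsics, pixels), "D" ([k1, k2, p1, p2, k3] as OpenCV has them; the pictures are not rectified), "R" (3x3) and "t" (3): a world point X has camera coordinates R X + t. Camera axes: x right, y down, z forward; pixel columns grow to the right and rows downward; lengths in m; the calibration is good to about 2 mm. A picture is of the moment at which its call begins. There is no depth.
- env.sign_off(): hands the job in, once; it reports no verdict.
The state is a dict: "time_s": time; "qpos": joint angles; "joint_velocities": joint speeds; "effort": joint torques, N m; "tool_pos": TCP position; "tool_rot": TCP orientation; "force": force on the tool from outside, world axes, zero at the start; "wrist_torque": the same for the moment, N m; "grip_width": finger opening in m.
Only numpy, scipy, OpenCV 4.12 (cv2) and the standard library are available. Lean on these libraries where they do the work, as an engineer would, in place of code of your own. Each camera call takes 0.05 s, during which the arm holds its last target.

## Working session

There is one attempt and no reset: what is moved stays moved. The work goes in short steps, Python scripts to look and compute and a shell command to move; the robot and the scene stay as the last step left them, time stands still between calls to the robot, and variables do not carry over. Pictures are saved under pics/ and viewed, and the job is handed in when it is done.

```bash
ls; mkdir -p pics; python3 - <<'E'
from cell import env
import cv2,json
o=env.get_obs();print(o)
for n in("scene","top"):
    c=env.read_camera(n);cv2.imwrite(f"pics/{n}0.png",c["pixels"][:,:,::-1]);print(n,c["intrinsics"],c["D"],c["R"],c["t"])
E
```

```text
pics
{'time_s': 0.0, 'qpos': array([66.41106496, 18.43993364, -4.01451262, 83.17633228,  1.29418468,
       78.54269157, -3.2618441 ]), 'joint_velocities': array([-0.00993525,  0.03975691,  0.04811526,  0.02351734,  0.00701363,
        0.05490071, -0.02405614]), 'effort': array([ 1.40073048e-04, -4.91288352e+01, -4.03785277e-01, -3.12525558e+01,
       -6.38705771e-02,  4.37966001e-02,  1.70072376e-04]), 'tool_pos': array([ 0.26821539, -0.59150024,  0.24643891]), 'tool_rot': array([-1.79886242e+02,  5.46252976e-03,  2.43957481e+01]), 'force': array([-0.6767849 ,  0.32893986,  0.07126697]), 'wrist_torque': array([-0.01219805,  0.01518734,  0.00511919]), 'grip_width': 0.08717791326879917}
scene [[365.74149634   0.         262.37838216]
 [  0.         365.74149634 186.32109954]
 [  0.           0.           1.        ]] [-0.08743855  0.          0.          0.          0.        ] [[ 0.47834218 -0.87815244 -0.00608628]
 [-0.46133153 -0.24538456 -0.85261928]
 [ 0.74723623  0.41065156 -0.52249719]] [-0.24882341  0.36637972  0.74216757]
top [[436.04496583   0.         255.87034607]
 [  0.         436.04496583 186.10831031]
 [  0.           0.           1.        ]] [-0.11399716  0.          0.          0.          0.        ] [[-0.26644836 -0.96382688  0.00655856]
 [-0.94147179  0.25879854 -0.21599579]
 [ 0.20648521 -0.06372642 -0.97637227]] [0.09056129 0.53025449 1.18740084]
```

View pics/scene0.png

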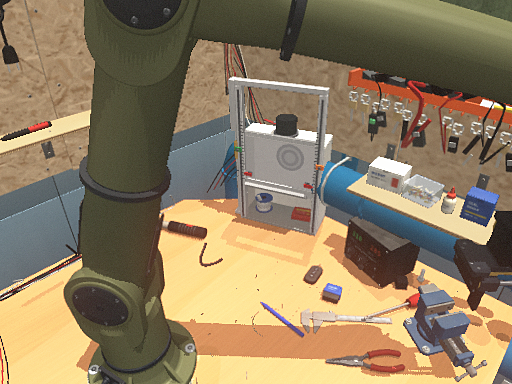

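View pics/top0.png

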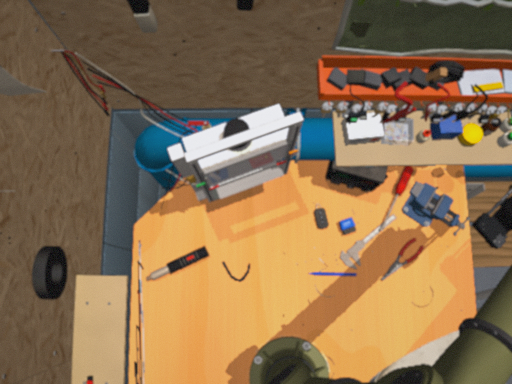

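The scene view shows the cabinet at cols 230–330. Green is on the left post near (239,150) and orange on the right near (321,167). The red pointers are near (249,174) and (307,186). I'll zoom in on these.

```bash
python3 - <<'E'
import cv2
a=cv2.imread("pics/scene0.png")[65:245,220:345];cv2.imwrite("pics/z1.png",cv2.resize(a[5:150],None,fx=4.1,fy=4.1,interpolation=cv2.INTER_CUBIC)[:600])
b=cv2.imread("pics/top0.png")[95:215,160:310];cv2.imwrite("pics/z2.png",cv2.resize(b,None,fx=5,fy=5,interpolation=cv2.INTER_CUBIC))
E
```

```text
(no output)
```

View pics/z1.png

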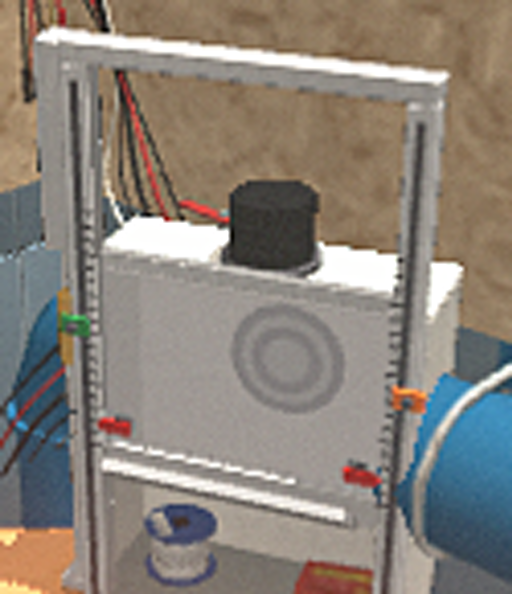

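View pics/z2.png

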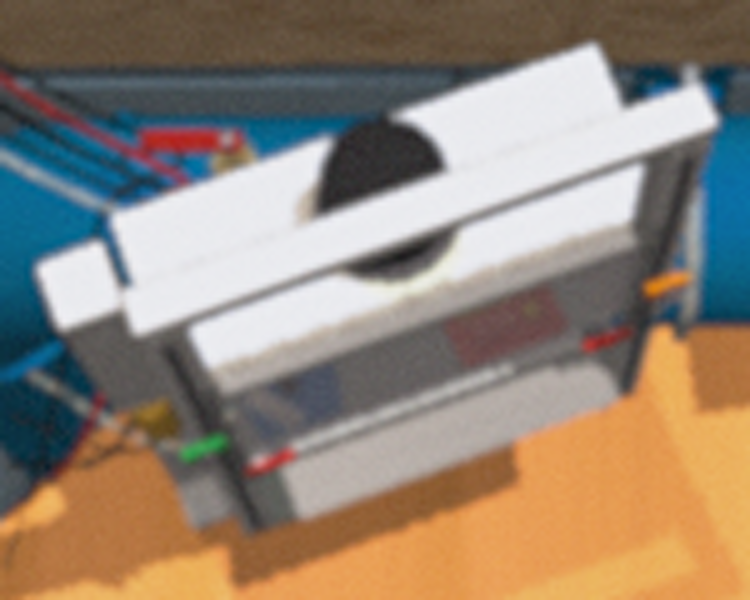

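```bash
cat > h.py <<'E'
from cell import env
import cv2,numpy as np
from scipy.optimize import least_squares
def blobs(img,win):
    hsv=cv2.cvtColor(img,cv2.COLOR_RGB2HSV).astype(int);h,s,v=hsv[...,0],hsv[...,1],hsv[...,2];r={}
    for k,m0,(x0,y0,x1,y1) in win:
        m={'g':(h>50)&(h<85)&(s>110)&(v>60),'o':(h>6)&(h<16)&(s>170)&(v>150),'r':((h<6)|(h>174))&(s>150)&(v>80)}[m0]
        ys,xs=np.nonzero(m[y0:y1,x0:x1]);r[k]=(xs.mean()+x0 if len(xs) else np.nan,ys.mean()+y0 if len(ys) else np.nan,len(xs))
    return r
def tri(cs,pts):
    def f(X): return np.concatenate([proj(c,X[None])[0]-p[:2] for c,p in zip(cs,pts)])
    s=least_squares(f,[.7,.1,.2]);return s.x,np.abs(s.fun).max()
def proj(c,X):
    return cv2.projectPoints(np.asarray(X,float),cv2.Rodrigues(c["R"])[0],c["t"],c["intrinsics"],c["D"])[0][:,0]
E
python3 - <<'E'
from h import *
S=env.read_camera("scene");T=env.read_camera("top")
bs=blobs(S["pixels"],[('green','g',(231,140,248,160)),('orange','o',(312,158,330,176)),('pl','r',(241,166,256,182)),('pr','r',(299,178,316,194))])
bt=blobs(T["pixels"],[('green','g',(192,176,210,194)),('orange','o',(284,144,302,160)),('pl','r',(205,180,222,194)),('pr','r',(273,156,290,170))])
P={}
for k in bs:
    X,e=tri([S,T],[bs[k],bt[k]]);P[k]=X;print(k,np.round(bs[k],1),np.round(bt[k],1),X.round(4),e.round(2))
for a,b in(('green','orange'),('pl','pr')):
    d=P[a]-P[b];print(a,b,np.hypot(d[0],d[1]),np.degrees(np.arctan2(-d[0],d[1])),((P[a]+P[b])/2).round(4))
E
```

```text
green [238.3 148.4  19. ] [200.7 184.   23. ] [0.5365 0.0861 0.2428] 0.05
orange [319.4 166.9  17. ] [292.8 151.1  13. ] [ 0.5598 -0.1545  0.2322] 0.26
pl [247.8 173.5  21. ] [214.9 186.9   7. ] [0.5383 0.0572 0.1666] 0.18
pr [307.5 185.8  24. ] [279.3 163.   11. ] [ 0.5568 -0.1236  0.1653] 0.42
green orange 0.24169871628413742 5.538624411875568 [ 0.5482 -0.0342  0.2375]
pl pr 0.1817348049632955 5.851518212803924 [ 0.5476 -0.0332  0.166 ]
```

```bash
python3 -m creep '[{"tz":-0.04},{"tz":-0.04},{"tz":-0.04},{"ty":-0.03,"rx":-10},{"ty":-0.03,"rx":-10},{"ty":-0.03,"rx":-10},{}]' 0 20; python3 -c "
from cell import env
o=env.get_obs();print(o['qpos'].round(2),o['tool_pos'].round(4),o['tool_rot'].round(2))"
```

```text
[66.41 18.42 -4.02 83.15  1.29 78.54 -3.26] [ 0.2683 -0.5917  0.2469] [-179.93    0.     24.4 ]$[0]: bad value
```

```bash
python3 -m creep '[{"tx":0,"ty":0,"tz":-0.04,"rx":0,"ry":0,"rz":0},{"tx":0,"ty":0,"tz":-0.04,"rx":0,"ry":0,"rz":0},{"tx":0,"ty":0,"tz":-0.04,"rx":0,"ry":0,"rz":0},{"tx":0,"ty":-0.03,"tz":0,"rx":-10,"ry":0,"rz":0},{"tx":0,"ty":-0.03,"tz":0,"rx":-10,"ry":0,"rz":0},{"tx":0,"ty":-0.03,"tz":0,"rx":-10,"ry":0,"rz":0}]' 0 20; python3 -c "
from cell import env
o=env.get_obs();print(o['qpos'].round(2),o['tool_pos'].round(4),o['tool_rot'].round(2))"
```

```text
time_s: 0.95
tool_pos: [0.2323, -0.5119, 0.3533]
tool_rot: [149.5, -0.0, 24.4]
force: [0.0, 0.8, -0.0]
grip_width: 0.0351
[ 67.78 -15.13  -4.94 110.87   0.25  53.78  -3.03] [ 0.2323 -0.5119  0.3533] [149.55  -0.    24.4 ]
```

```bash
cat > kin.py <<'E'
import numpy as np, itertools
from scipy.spatial.transform import Rotation as Ro
from scipy.optimize import least_squares
def fk(q,s,L,off):
    q=np.asarray(q)
    r=Ro.identity();p=np.array([0,0,L[0]]);ax='zyzyzyz'
    for i in range(7):
        r=r*Ro.from_euler(ax[i],s[i]*q[i]+(off if i==6 else 0),degrees=True)
        if i==1: p=p+r.apply([L[4],0,L[1]])
        if i==3: p=p+r.apply([L[5],0,L[2]])
        if i==5: p=p+r.apply([L[6],0,L[3]])
    return p,r
D=[([66.41,18.42,-4.02,83.15,1.29,78.54,-3.26],[.2683,-.5917,.2469],[-179.93,0,24.4]),
([67.78,-15.13,-4.94,110.87,.25,53.78,-3.03],[.2323,-.5119,.3533],[149.55,0,24.4])]
E
python3 - <<'E'
from kin import *
res=[]
for s in itertools.product([1,-1],repeat=3):
  sg=[-1,1,s[0],1,s[1],1,s[2]]
  for off0 in(0,90,180,-90):
    def f(v):
        e=[]
        for q,p,o in D:
            P,r=fk(q,sg,list(v[:4])+[0,0,0],v[4]*100);e+=list((P-p)*10)+list((r.inv()*Ro.from_euler('xyz',o,degrees=True)).as_rotvec())
        return e
    o=least_squares(f,[.25,.46,.5,.34,off0/100]);res.append((o.cost,sg,o.x))
for r in sorted(res,key=lambda r:r[0])[:6]:print(r)
E
```

```text
(np.float64(0.0678246693956008), [-1, 1, -1, 1, -1, 1, -1], array([0.25362893, 0.53660705, 0.48952326, 0.42265442, 0.90002533]))
(np.float64(0.0678246693956008), [-1, 1, -1, 1, -1, 1, -1], array([0.25362893, 0.53660705, 0.48952326, 0.42265442, 0.90002533]))
(np.float64(0.06782466939560086), [-1, 1, -1, 1, -1, 1, -1], array([0.25362893, 0.53660705, 0.48952326, 0.42265443, 0.90002533]))
(np.float64(0.06782466939560103), [-1, 1, -1, 1, -1, 1, -1], array([ 0.25362893,  0.53660707,  0.48952326,  0.42265444, -2.69997467]))
(np.float64(0.06784077098085847), [-1, 1, -1, 1, -1, 1, 1], array([0.25362893, 0.53660705, 0.48952326, 0.42265442, 0.96292533]))
(np.float64(0.06784077098085847), [-1, 1, -1, 1, -1, 1, 1], array([0.25362893, 0.53660705, 0.48952326, 0.42265442, 0.96292533]))
```

```bash
python3 - <<'E'
import cv2
a=cv2.imread("pics/scene0.png")[190:340,230:430];cv2.imwrite("pics/z3.png",cv2.resize(a,None,fx=4,fy=4,interpolation=cv2.INTER_CUBIC))
b=cv2.imread("pics/top0.png")[140:280,270:470];cv2.imwrite("pics/z4.png",cv2.resize(b,None,fx=4,fy=4,interpolation=cv2.INTER_CUBIC))
E
```

```text
(no output)
```

View pics/z3.png

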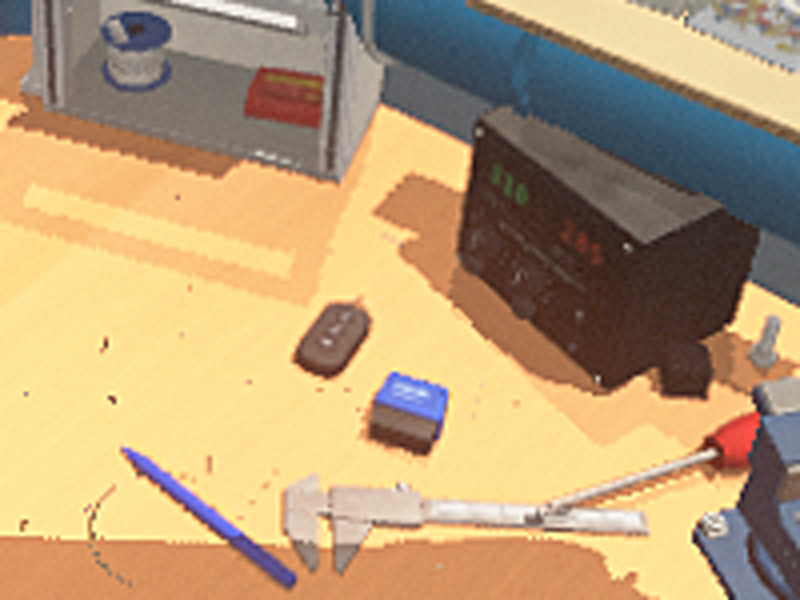

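View pics/z4.png

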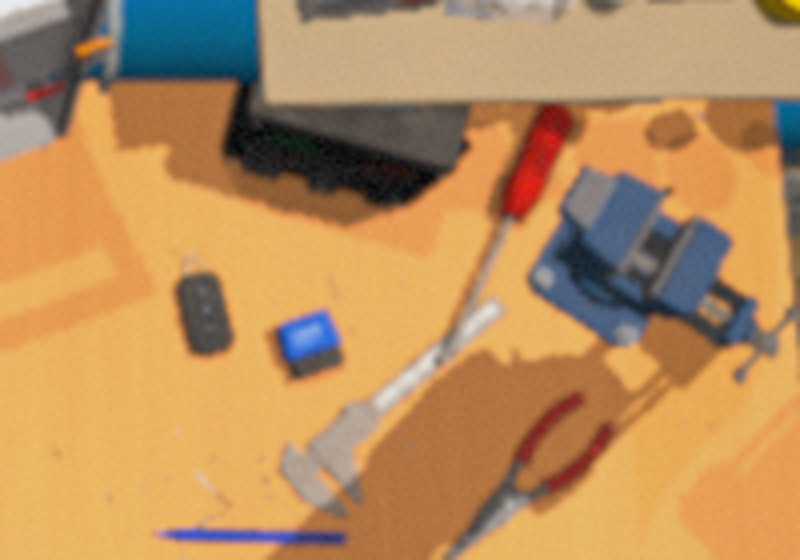

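```bash
python3 - <<'E'
from kin import *
for s in itertools.product([1,-1],repeat=3):
  sg=[-1,1,s[0],1,s[1],1,s[2]]
  for q,p,o in D:
    P,r=fk(q,sg,[.25,.46,.5,.34,0,0,0],90);print(sg,r.as_euler('xyz',degrees=True).round(2),P.round(3),o)
from h import *
T=env.read_camera("top");S=env.read_camera("scene")
def onz(c,uv,z):
    n=cv2.undistortPoints(np.array([[uv]],float),c["intrinsics"],c["D"])[0,0];d=c["R"].T@[n[0],n[1],1];o=-c["R"].T@c["t"];return (o+d*(z-o[2])/d[2]).round(3)
for n,(u,v) in dict(boxL=(235,155),boxR=(400,205),fob=(203,315),dong=(310,345)).items(): print(n,onz(T,(270+u/4,140+v/4),0.0))
for n,(u,v) in dict(boxL=(462,255),boxR=(605,388),fob=(330,345),dong=(405,420)).items(): print(n,onz(S,(230+u/4,190+v/4),0.0))
print(tri([S,T],[np.array([230+480/4,190+112/4]),np.array([270+250/4,140+98/4])]), tri([S,T],[np.array([230+640/4,190+245/4]),np.array([270+418/4,140+165/4])]))
E
```

```text
[-1, 1, 1, 1, 1, 1, 1] [-179.93    0.     22.78] [ 0.222 -0.595  0.247] [-179.93, 0, 24.4]
[-1, 1, 1, 1, 1, 1, 1] [149.54  -0.    20.04] [ 0.164 -0.525  0.351] [149.55, 0, 24.4]
[-1, 1, 1, 1, 1, 1, -1] [-1.7994e+02  1.0000e-02  1.6260e+01] [ 0.222 -0.595  0.247] [-179.93, 0, 24.4]
[-1, 1, 1, 1, 1, 1, -1] [149.68  -3.07  14.81] [ 0.164 -0.525  0.351] [149.55, 0, 24.4]
[-1, 1, 1, 1, -1, 1, 1] [-179.78    2.52   23.3 ] [ 0.208 -0.6    0.247] [-179.93, 0, 24.4]
[-1, 1, 1, 1, -1, 1, 1] [149.56   0.5   20.09] [ 0.162 -0.526  0.35 ] [149.55, 0, 24.4]
[-1, 1, 1, 1, -1, 1, -1] [179.93   2.53  16.77] [ 0.208 -0.6    0.247] [-179.93, 0, 24.4]
[-1, 1, 1, 1, -1, 1, -1] [149.66  -2.57  14.86] [ 0.162 -0.526  0.35 ] [149.55, 0, 24.4]
[-1, 1, -1, 1, 1, 1, 1] [179.93  -2.53  30.41] [ 0.299 -0.56   0.247] [-179.93, 0, 24.4]
[-1, 1, -1, 1, 1, 1, 1] [149.66   2.57  29.58] [ 0.253 -0.489  0.35 ] [149.55, 0, 24.4]
[-1, 1, -1, 1, 1, 1, -1] [-179.78   -2.52   23.88] [ 0.299 -0.56   0.247] [-179.93, 0, 24.4]
[-1, 1, -1, 1, 1, 1, -1] [149.56  -0.5   24.35] [ 0.253 -0.489  0.35 ] [149.55, 0, 24.4]
[-1, 1, -1, 1, -1, 1, 1] [-1.7994e+02 -1.0000e-02  3.0920e+01] [ 0.285 -0.567  0.247] [-179.93, 0, 24.4]
[-1, 1, -1, 1, -1, 1, 1] [149.68   3.07  29.63] [ 0.251 -0.49   0.351] [149.55, 0, 24.4]
[-1, 1, -1, 1, -1, 1, -1] [-179.93   -0.     24.4 ] [ 0.285 -0.567  0.247] [-179.93, 0, 24.4]
[-1, 1, -1, 1, -1, 1, -1] [149.54   0.    24.4 ] [ 0.251 -0.49   0.351] [149.55, 0, 24.4]
boxL [ 0.511 -0.275  0.   ]
boxR [ 0.441 -0.385  0.   ]
fob [ 0.401 -0.216  0.   ]
dong [ 0.359 -0.286  0.   ]
boxL [ 0.523 -0.265  0.   ]
boxR [ 0.444 -0.386  0.   ]
fob [ 0.398 -0.216  0.   ]
dong [ 0.36  -0.281  0.   ]
(array([ 0.52230173, -0.26516223,  0.12623191]), np.float64(0.8875710030776531)) (array([ 0.45439861, -0.37966708,  0.10771705]), np.float64(2.590198889418616))
```

```bash
python3 -m creep '[{"tx":0,"ty":0,"tz":0,"rx":0,"ry":5,"rz":-8.66},{"tx":0,"ty":0,"tz":0,"rx":0,"ry":5,"rz":-8.66},{"tx":0,"ty":0,"tz":0,"rx":0,"ry":5,"rz":-8.66},{"tx":0,"ty":0,"tz":0,"rx":0,"ry":5,"rz":-8.66}]' ; python3 -c "
from cell import env
o=env.get_obs();print(o['qpos'].round(2),o['tool_pos'].round(4),o['tool_rot'].round(2))"
python3 -m creep '[{"tx":0,"ty":0.02,"tz":0,"rx":0,"ry":5,"rz":-8.66},{"tx":0,"ty":0.02,"tz":0,"rx":0,"ry":5,"rz":-8.66},{"tx":0,"ty":0.02,"tz":0,"rx":-10,"ry":0,"rz":0},{"tx":0,"ty":0,"tz":0,"rx":-10,"ry":0,"rz":0}]' ; python3 -c "
from cell import env
o=env.get_obs();print(o['qpos'].round(2),o['tool_pos'].round(4),o['tool_rot'].round(2))"
```

```text
time_s: 1.55
tool_pos: [0.2319, -0.5118, 0.3523]
tool_rot: [150.0, -0.0, 64.7]
force: [-0.6, -0.5, -1.0]
grip_width: 0.0008
[ 60.2   -8.92  14.69 105.49 -22.5   64.67  56.24] [ 0.2319 -0.5118  0.3523] [149.98  -0.    64.73]
time_s: 2.05
tool_pos: [0.2836, -0.5264, 0.3835]
tool_rot: [129.7, 0.2, 84.6]
force: [-0.3, 0.2, -1.0]
grip_width: 0.0004
[ 62.33  -0.75  22.25 103.53 -51.72  73.41  93.29] [ 0.2836 -0.5264  0.3835] [129.69   0.15  84.57]
```

```bash
cat > kin.py <<'E'
import numpy as np
from scipy.spatial.transform import Rotation as Ro
from scipy.optimize import least_squares
SG=[-1,1,-1,1,-1,1,-1];AX='zyzyzyz'
def frames(q,v):
    v=np.asarray(v).reshape(4,3);r=Ro.identity();p=v[0].copy();out=[p]
    r0=None
    for i in range(7):
        r=r*Ro.from_euler(AX[i],SG[i]*q[i]+(90 if i==6 else 0),degrees=True)
        if i in(1,3,5): p=p+r.apply(v[(i+1)//2]);out.append(p)
    return out,r
D=[([66.41,18.42,-4.02,83.15,1.29,78.54,-3.26],[.2683,-.5917,.2469],[-179.93,0,24.4]),
([67.78,-15.13,-4.94,110.87,.25,53.78,-3.03],[.2323,-.5119,.3533],[149.55,0,24.4]),
([60.2,-8.92,14.69,105.49,-22.5,64.67,56.24],[.2319,-.5118,.3523],[149.98,0,64.73]),
([62.33,-.75,22.25,103.53,-51.72,73.41,93.29],[.2836,-.5264,.3835],[129.69,.15,84.57])]
v0=np.array([0,0,.25,0,0,.465,0,0,.51,0,0,.34])
def fit():
    def f(v): return np.concatenate([(frames(q,v)[0][-1]-p)*1000 for q,p,_ in D]+[(v-v0)[[0,1]]*1000,(v-v0)*3])
    o=least_squares(f,v0);return o.x,o.fun
E
python3 - <<'E'
from kin import *
v,f=fit();print(v.reshape(4,3).round(4),f[:12].round(1))
for q,p,o in D: print((frames(q,v)[1].inv()*Ro.from_euler('xyz',o,degrees=True)).magnitude()*57)
E
```

```text
[[ 0.000e+00  0.000e+00  2.483e-01]
 [ 0.000e+00 -1.540e-02  4.674e-01]
 [-1.600e-03 -1.080e-02  5.129e-01]
 [ 0.000e+00 -3.000e-04  3.437e-01]] [ 0.1  0.   0.  -0.  -0.   0.  -0.   0.  -0.   0.  -0.   0. ]
0.005714324319618108
0.011063475889878178
0.011650878434001057
0.004933944760889106
```

```bash
cat > srch.py <<'E'
from kin import *
v,_=fit()
lo=np.array([-163.9,-17.2,-79,3.4,-89,5.6,-154])+2;hi=np.array([163.9,119.8,71,140.2,269,117.6,154])-2
Oc=np.array([.551,-.0345,0]);Rc=Ro.from_euler('z',5.5,degrees=True)
def toolR(az,p,roll): # cab frame; roll 0: tool y horizontal
    z=np.array([np.cos(p)*np.cos(az),np.cos(p)*np.sin(az),-np.sin(p)]);y=np.cross([0,0,1],z);y/=np.linalg.norm(y);x=np.cross(y,z)
    return Ro.from_matrix(np.c_[x,y,z])*Ro.from_euler('z',roll)
def box(hx,hy,z0,z1,n=9):
    g=np.linspace(-1,1,n);return np.array([(a*hx,b*hy,c) for a in g for b in g for c in np.linspace(z0,z1,12)])
F=box(.0095,.016,-.045,.025);B=box(.0375,.095,-.18,-.045) # in TCP frame
def contactz(R,tip,zlow): # TCP position s.t. fingers touch underside; tip xy given (cab)
    o=np.array([tip[0],tip[1],0])-R.apply([0,0,.025])*[1,1,1]
    P=R.apply(F)+o
    s=zlow+np.where(P[:,0]<0,-.84*np.maximum(P[:,0],-.032),0)
    s=np.where((P[:,0]<-.032)|(np.abs(P[:,1])>.09),1,s)
    o[2]+=(s-P[:,2]).min(); return o
def clear(R,o):
    P=R.apply(B)+o
    c=-P[:,0].max() if True else 0
    # lip clearance: points within lip span & x>-.032 (above underside)
    m=(np.abs(P[:,1])<.095)&(P[:,0]>-.037)
    s=P[m]; lip=(.121-s[:,2]).min() if len(s) else 1
    W=Rc.apply(P)+Oc
    n=np.array([.82,-.57]) # box front normal dir
    d=-((W[:,:2]-[.515,-.27])@n) ; bx=np.where(W[:,2]<.14,d,1).min()
    return c,lip,P[:,2].min(),bx
def ik(R,o,seeds):
    Rw=Rc*R;pw=Rc.apply(o)+Oc;best=None
    for q0 in seeds:
        def f(q):
            fr,r=frames(q,v);return np.r_[(fr[-1]-pw)*100,(r.inv()*Rw).as_rotvec()*20,np.maximum(0,-fr[2][2]+.12)*0]
        s=least_squares(f,np.clip(q0,lo+.1,hi-.1),bounds=(lo,hi),max_nfev=60)
        if best is None or s.cost<best.cost: best=s
        if best.cost<1e-4: break
    return best.cost,best.x
E
cat > run.py <<'E'
from srch import *
rng=np.random.default_rng(0)
seeds=[np.array(D[-1][0]),np.array([50,30,20,115,-85,80,100.]),np.array([50,40,0,120,230,60,0.]),np.array([40,50,60,120,180,60,0.]),np.array([50,50,-60,120,100,60,0.])]
out=[]
for az in(40,50,60,70,-40,-50,-60):
  for p in(0,10,20,30):
    for roll in(-90,-60,-30,0,30,60,90,180):
      R=toolR(*np.radians([az,p,roll]))
      for y in(-.07,-.03,0,.04):
        o=contactz(R,(-.004,y),.121);c=clear(R,o)
        if c[0]>.005 and c[1]>.003 and c[2]>.012 and c[3]>.01: out.append((az,p,roll,y,c,R,o))
print(len(out))
done={}
for az,p,roll,y,c,R,o in out:
  if (az,p,roll) in done: continue
  cost,q=ik(R,o,seeds);done[(az,p,roll)]=1
  print(az,p,roll,y,np.round(c,3),o.round(3),'cost %.4f'%cost,q.round(0) if cost<1e-3 else '')
E
time python3 run.py
```

```text
6
40 10 -90 -0.07 [0.02  1.    0.023 0.037] [-0.023 -0.086  0.109] cost 0.0000 [ 65.  35. -19. 122. -77.  73. -26.]
40 10 60 -0.03 [0.014 1.    0.017 0.023] [-0.023 -0.046  0.108] cost 0.0000 [108.  70. -71. 125. -28.  36. 152.]
40 10 90 -0.07 [0.02  1.    0.023 0.037] [-0.023 -0.086  0.109] cost 0.0000 [ 73.  38. -28. 121. -73.  68. 152.]
50 10 -90 -0.07 [0.009 1.    0.023 0.024] [-0.02  -0.089  0.108] cost 0.0000 [ 56.  38. -11. 113. -70.  82. -30.]
50 10 90 -0.07 [0.009 1.    0.023 0.024] [-0.02  -0.089  0.108] cost 0.0000 [ 67.  40. -23. 113. -65.  76. 147.]
-40 10 -60 0.04 [0.014 1.    0.017 0.198] [-0.023  0.056  0.108] cost 0.1091 
real	0m2.403s
user	0m2.680s
sys	0m0.135s
```

```bash
cat > run2.py <<'E'
from srch import *
seeds=[np.array([65,35,-19,122,-77,73,-26.]),np.array(D[-1][0])]
res=[]
for az in(30,35,40,45,50):
  for p in(5,10,15,20,25):
    for roll in(-120,-105,-90,-75,-60):
      R=toolR(*np.radians([az,p,roll]))
      for y in(-.085,-.07,-.05,-.03):
       for x in(-.012,-.004):
        o=contactz(R,(x,y),.121);c=clear(R,o);m=min(c[0],c[1],c[2]-.015,c[3])
        if m>.005: res.append((m,az,p,roll,y,x,c,R,o))
res.sort(key=lambda r:-r[0])
for m,az,p,roll,y,x,c,R,o in res[:30]:
  cost,q=ik(R,o,seeds);q2=ik(R,o+[0,0,.085],[q])
  print(az,p,roll,y,x,np.round(c,3),o.round(3),'%.4f %.4f'%(cost,q2[0]),q.round(0),q2[1].round(0))
E
python3 run2.py
```

```text
35 25 -120 -0.03 -0.012 [0.038 1.    0.047 0.04 ] [-0.031 -0.043  0.119] 0.0000 0.0000 [ 65.  18. -26. 131. -78.  58.  -7.] [ 75.   7. -35. 129. -75.  63. -20.]
30 25 -120 -0.05 -0.012 [0.037 1.    0.046 0.037] [-0.032 -0.061  0.119] 0.0000 0.0000 [ 72.  18. -31. 133. -81.  55.  -7.] [ 79.   6. -38. 131. -78.  61. -20.]
30 25 -120 -0.03 -0.012 [0.037 1.    0.046 0.05 ] [-0.032 -0.041  0.119] 0.0000 0.0000 [ 74.  17. -35. 134. -83.  53.  -6.] [ 81.   4. -41. 133. -80.  61. -20.]
35 25 -120 -0.05 -0.012 [0.038 1.    0.047 0.027] [-0.031 -0.063  0.119] 0.0000 0.0000 [ 66.  19. -25. 129. -76.  59.  -8.] [ 74.   9. -33. 127. -73.  64. -21.]
30 25 -120 -0.07 -0.012 [0.037 1.    0.046 0.024] [-0.032 -0.081  0.119] 0.0000 0.0000 [ 75.  20. -33. 131. -78.  55.  -8.] [ 83.   8. -40. 129. -75.  61. -21.]
35 20 -120 -0.05 -0.012 [0.038 1.    0.038 0.026] [-0.031 -0.063  0.118] 0.0000 0.0000 [ 69.  24. -26. 129. -78.  62.  -3.] [ 76.  13. -33. 128. -76.  66. -15.]
35 20 -120 -0.03 -0.012 [0.038 1.    0.038 0.039] [-0.031 -0.043  0.118] 0.0000 0.0000 [ 69.  23. -28. 131. -80.  60.  -2.] [ 76.  11.
[... 3027 characters left out ...]
4. -85.  53.   1.] [ 85.  10. -45. 133. -83.  60. -13.]
30 15 -90 -0.085 -0.004 [0.023 1.    0.032 0.04 ] [-0.025 -0.097  0.112] 0.0000 0.0000 [ 75.  30. -30. 128. -82.  61. -27.] [ 81.  18. -36. 128. -80.  65. -39.]
35 15 -90 -0.085 -0.004 [0.018 1.    0.032 0.034] [-0.024 -0.099  0.112] 0.0000 0.0000 [ 66.  30. -20. 125. -79.  68. -29.] [ 72.  20. -26. 125. -77.  70. -40.]
30 20 -120 -0.07 -0.004 [0.039 1.    0.033 0.017] [-0.024 -0.082  0.112] 0.0000 0.0000 [ 76.  25. -33. 130. -81.  56.  -2.] [ 82.  13. -39. 129. -79.  62. -14.]
30 20 -105 -0.085 -0.004 [0.025 1.    0.032 0.027] [-0.024 -0.097  0.112] 0.0000 0.0000 [ 68.  24. -23. 129. -82.  61. -17.] [ 74.  13. -29. 128. -79.  64. -29.]
```

```bash
cat > plan.py <<'E'
from srch import *
from cell import env
def goal(az=38,p=15,roll=-90,tip=(-.010,-.065),zlow=.121):
    R=toolR(*np.radians([az,p,roll]));o=contactz(R,tip,zlow);return Rc.apply(o)+Oc,Rc*R
def rows(p0,r0,p1,r1,n):
    """equal body-rotation per row, straight line translation"""
    w=(r0.inv()*r1).as_rotvec()/n;out=[];r=r0
    for i in range(n):
        out.append(np.r_[r.inv().apply((p1-p0)/n),np.degrees(w)]);r=r*Ro.from_rotvec(w)
    return out
def sim(q,p,r,rw):
    for w in rw:
        p=p+r.apply(w[:3]);r=r*Ro.from_rotvec(np.radians(w[3:]))
        def f(x):
            fr,rr=frames(x,v);return np.r_[(fr[-1]-p)*100,(rr.inv()*r).as_rotvec()*20,(x-q)*1e-4]
        q=least_squares(f,np.clip(q,lo+.01,hi-.01),bounds=(lo,hi)).x;fr,_=frames(q,v)
        print(p.round(3),q.round(0),'err',np.abs(f(q)[:6]).max().round(3),'elb',fr[1].round(2),'wr',fr[2].round(2))
    return q,p,r
E
python3 - <<'E'
from plan import *
o=env.get_obs();p0=o['tool_pos'];r0=Ro.from_euler('xyz',o['tool_rot'],degrees=True)
pg,rg=goal();z=rg.apply([0,0,1]);print(pg,rg.as_matrix().round(3))
w1=pg-.13*z;w1[2]=.30
rw=rows(p0,r0,w1,rg,10);print(np.round(rw,4))
q,p,r=sim(o['qpos'],p0,r0,rw)
w2=pg-.13*z+[0,0,-.015];print();q,p,r=sim(q,p,r,rows(p,r,w2,rg,5));q,p,r=sim(q,p,r,rows(p,r,pg+[0,0,-.015],rg,5))
E
```

```text
[ 0.52975957 -0.1167817   0.11276157] [[ 0.688 -0.188  0.701]
 [-0.725 -0.178  0.665]
 [-0.    -0.966 -0.259]]
[[ 3.37000e-02  1.60000e-03  1.48000e-02  5.93530e+00  3.14330e+00
   1.43227e+01]
 [ 3.23000e-02 -5.10000e-03  1.68000e-02  5.93530e+00  3.14330e+00
   1.43227e+01]
 [ 2.93000e-02 -1.10000e-02  1.93000e-02  5.93530e+00  3.14330e+00
   1.43227e+01]
 [ 2.48000e-02 -1.56000e-02  2.22000e-02  5.93530e+00  3.14330e+00
   1.43227e+01]
 [ 1.92000e-02 -1.87000e-02  2.52000e-02  5.93530e+00  3.14330e+00
   1.43227e+01]
 [ 1.29000e-02 -1.99000e-02  2.81000e-02  5.93530e+00  3.14330e+00
   1.43227e+01]
 [ 6.30000e-03 -1.93000e-02  3.07000e-02  5.93530e+00  3.14330e+00
   1.43227e+01]
 [ 0.00000e+00 -1.68000e-02  3.28000e-02  5.93530e+00  3.14330e+00
   1.43227e+01]
 [-5.50000e-03 -1.26000e-02  3.41000e-02  5.93530e+00  3.14330e+00
   1.43227e+01]
 [-9.90000e-03 -7.10000e-03  3.47000e-02  5.93530e+00  3.14330e+00
   1.43227e+01]]
[ 0.299 -0.494  0.375] [ 60.  -2.  20. 103. -45.  75.  73.] err 0.0 elb [-0.02  0.    0.72] wr [ 0.06 -0.49  0.62]
[ 0.315 -0.462  0.367] [ 59.  -1.  18. 101.
[... 1442 characters left out ...]
.43  0.25]
[ 0.439 -0.203  0.131] [ 52.  28.  11. 123. -72.  89. -27.] err 0.0 elb [ 0.12 -0.18  0.66] wr [ 0.2  -0.43  0.22]
[ 0.457 -0.186  0.125] [ 51.  28.   9. 124. -74.  86. -27.] err 0.0 elb [ 0.13 -0.18  0.66] wr [ 0.22 -0.41  0.21]
[ 0.475 -0.169  0.118] [ 49.  28.   8. 124. -77.  84. -27.] err 0.0 elb [ 0.13 -0.18  0.66] wr [ 0.23 -0.4   0.21]
[ 0.493 -0.151  0.111] [ 47.  29.   6. 125. -79.  82. -26.] err 0.0 elb [ 0.14 -0.18  0.66] wr [ 0.25 -0.38  0.2 ]
[ 0.512 -0.134  0.104] [ 45.  29.   5. 125. -82.  80. -26.] err 0.0 elb [ 0.15 -0.17  0.66] wr [ 0.27 -0.36  0.19]
[ 0.53  -0.117  0.098] [ 44.  30.   3. 125. -84.  78. -25.] err 0.0 elb [ 0.16 -0.17  0.65] wr [ 0.29 -0.35  0.19]
```

```bash
python3 - <<'E'
from plan import *
o=env.get_obs();p0=o['tool_pos'];r0=Ro.from_euler('xyz',o['tool_rot'],degrees=True)
pg,rg=goal();z=rg.apply([0,0,1])
w1=pg-.13*z;w1[2]=.30
for r in np.array(rows(p0,r0,w1,rg,16)): print(r.round(3))
E
```

```text
[2.100e-02 1.000e-03 9.000e-03 3.710e+00 1.965e+00 8.952e+00]
[ 2.100e-02 -2.000e-03  1.000e-02  3.710e+00  1.965e+00  8.952e+00]
[ 2.000e-02 -4.000e-03  1.100e-02  3.710e+00  1.965e+00  8.952e+00]
[ 1.900e-02 -6.000e-03  1.200e-02  3.710e+00  1.965e+00  8.952e+00]
[ 1.700e-02 -8.000e-03  1.300e-02  3.710e+00  1.965e+00  8.952e+00]
[ 0.015 -0.01   0.014  3.71   1.965  8.952]
[ 0.013 -0.011  0.015  3.71   1.965  8.952]
[ 0.011 -0.012  0.016  3.71   1.965  8.952]
[ 8.000e-03 -1.200e-02  1.800e-02  3.710e+00  1.965e+00  8.952e+00]
[ 5.000e-03 -1.200e-02  1.900e-02  3.710e+00  1.965e+00  8.952e+00]
[ 3.000e-03 -1.200e-02  2.000e-02  3.710e+00  1.965e+00  8.952e+00]
[ 0.    -0.011  0.02   3.71   1.965  8.952]
[-2.000e-03 -9.000e-03  2.100e-02  3.710e+00  1.965e+00  8.952e+00]
[-4.000e-03 -7.000e-03  2.100e-02  3.710e+00  1.965e+00  8.952e+00]
[-6.000e-03 -5.000e-03  2.200e-02  3.710e+00  1.965e+00  8.952e+00]
[-7.000e-03 -3.000e-03  2.200e-02  3.710e+00  1.965e+00  8.952e+00]
```

```bash
python3 -m creep '[{"tx":0.021,"ty":0.001,"tz":0.009,"rx":3.71,"ry":1.97,"rz":8.95},{"tx":0.021,"ty":-0.002,"tz":0.01,"rx":3.71,"ry":1.97,"rz":8.95},{"tx":0.02,"ty":-0.004,"tz":0.011,"rx":3.71,"ry":1.97,"rz":8.95},{"tx":0.019,"ty":-0.006,"tz":0.012,"rx":3.71,"ry":1.97,"rz":8.95},{"tx":0.017,"ty":-0.008,"tz":0.013,"rx":3.71,"ry":1.97,"rz":8.95},{"tx":0.015,"ty":-0.01,"tz":0.014,"rx":3.71,"ry":1.97,"rz":8.95},{"tx":0.013,"ty":-0.011,"tz":0.015,"rx":3.71,"ry":1.97,"rz":8.95},{"tx":0.011,"ty":-0.012,"tz":0.016,"rx":3.71,"ry":1.97,"rz":8.95}]'; python3 -c "
from cell import env
o=env.get_obs();print(o['qpos'].round(1))"
python3 -m creep '[{"tx":0.008,"ty":-0.012,"tz":0.018,"rx":3.71,"ry":1.97,"rz":8.95},{"tx":0.005,"ty":-0.012,"tz":0.019,"rx":3.71,"ry":1.97,"rz":8.95},{"tx":0.003,"ty":-0.012,"tz":0.02,"rx":3.71,"ry":1.97,"rz":8.95},{"tx":0,"ty":-0.011,"tz":0.02,"rx":3.71,"ry":1.97,"rz":8.95},{"tx":-0.002,"ty":-0.009,"tz":0.021,"rx":3.71,"ry":1.97,"rz":8.95},{"tx":-0.004,"ty":-0.007,"tz":0.021,"rx":3.71,"ry":1.97,"rz":8.95},{"tx":-0.006,"ty":-0.005,"tz":0.022,"rx":3.71,"ry":1.97,"rz":8.95},{"tx":-0.007,"ty":-0.003,"tz":0.022,"rx":3.71,"ry":1.97,"rz":8.95}]';python3 - <<'E'
from h import *
o=env.get_obs();print(o['qpos'].round(1))
for n in("scene","top"):
    c=env.read_camera(n);cv2.imwrite(f"pics/{n}1.png",c["pixels"][:,:,::-1])
E
```

```text
time_s: 3.05
tool_pos: [0.3607, -0.364, 0.3419]
tool_rot: [-166.9, -42.5, 18.3]
force: [0.1, 0.7, -0.0]
grip_width: 0.0004
[ 55.1   4.5  14.4 100.  -42.9  91.1   8.2]
time_s: 4.05
tool_pos: [0.4379, -0.2027, 0.2978]
tool_rot: [-104.9, 0.6, -46.8]
force: [0.0, -0.2, 0.8]
grip_width: 0.0005
[ 51.2   9.2  11.8 120.3 -69.6  93.7 -48.2]
```

View pics/scene1.png

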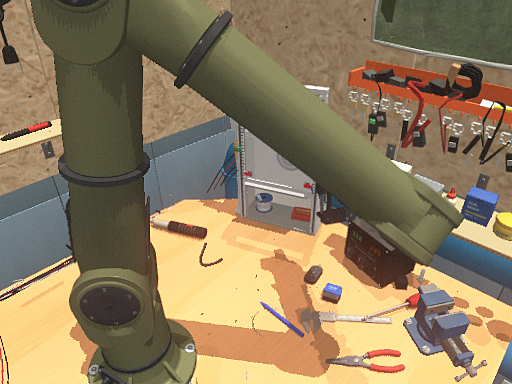

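View pics/top1.png

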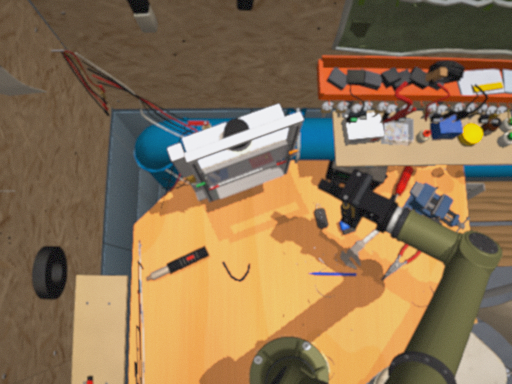

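Arm is high and right of the cabinet, tool pointing left-inward (top view, gripper at (325–395,165–220)); green (238,149) and both pointers are still visible. Next I'll check the cabinet pose against the post feet.

```bash
python3 - <<'E'
from h import *
from plan import Oc,Rc
S=env.read_camera("scene");T=env.read_camera("top")
for n,zl,cam in(("s",0,S),("t",0,T)):
    im=cam["pixels"][:,:,::-1].copy()
    k=4
    x0,y0,w,h=(220,70,130,150) if n=="s" else (160,95,150,120)
    im=cv2.resize(im[y0:y0+h,x0:x0+w],None,fx=k,fy=k,interpolation=cv2.INTER_CUBIC)
    def P(c): return ((proj(cam,(Rc.apply(np.atleast_2d(c))+Oc))-[x0,y0]+.5)*k).astype(int)
    def line(a,b,col): p,q=P([a,b]);cv2.line(im,tuple(map(int,p)),tuple(map(int,q)),col,1)
    for y in(-.125,-.105,.105,.125): line((0,y,0),(0,y,.43),(255,0,255))
    z=.121
    line((0,-.09,z),(0,.09,z),(0,255,0));line((-.032,-.09,z+.027),(-.032,.09,z+.027),(0,255,0))
    line((0,.103,z),(0,.103,z+.178),(255,255,0));line((0,-.103,z+.178),(0,.103,z+.178),(255,255,0))
    line((0,-.09,z+.045),(0,.09,z+.045),(0,0,255))
    cv2.imwrite(f"pics/ov_{n}.png",im)
E
```

```text
(no output)
```

View pics/ov_s.png

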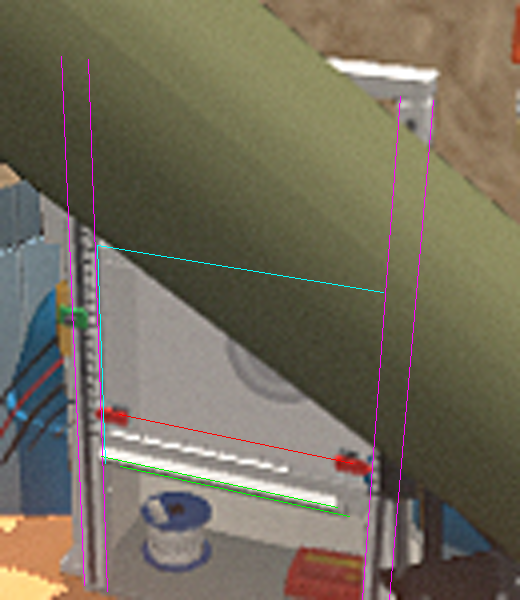

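View pics/ov_t.png

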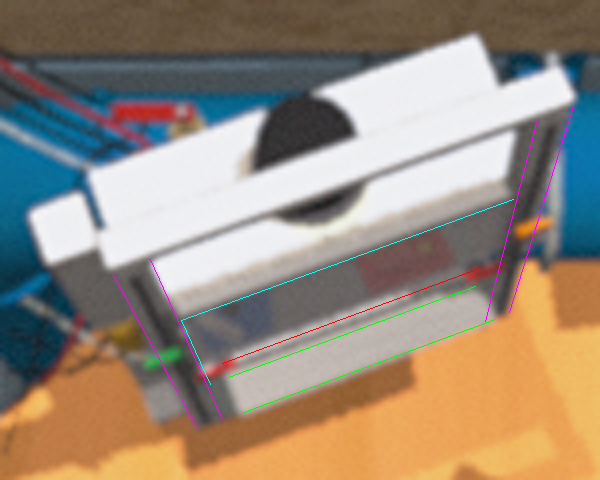

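The overlay fits: post, lip and pointer lines are within about 1 px (3 mm). Green is the mark on the left post. Descending now.

```bash
python3 -m creep '[{"tx":0,"ty":0.032,"tz":0.0087,"rx":0,"ry":0,"rz":0},{"tx":0,"ty":0.032,"tz":0.0087,"rx":0,"ry":0,"rz":0},{"tx":0,"ty":0.032,"tz":0.0087,"rx":0,"ry":0,"rz":0},{"tx":0,"ty":0.032,"tz":0.0087,"rx":0,"ry":0,"rz":0},{"tx":0,"ty":0.032,"tz":0.0087,"rx":0,"ry":0,"rz":0},{"tx":0,"ty":0,"tz":0,"rx":0,"ry":0,"rz":0}]';python3 - <<'E'
from h import *
from plan import *
o=env.get_obs();print(o['qpos'].round(1))
pg,rg=goal();r=Ro.from_euler('xyz',o['tool_rot'],degrees=True)
print("to contact (tool)",r.inv().apply(pg-o['tool_pos']).round(4),"to 15mm under",r.inv().apply(pg-[0,0,.015]-o['tool_pos']).round(4),np.degrees((r.inv()*rg).as_rotvec()).round(2))
for n in("scene","top"):
    c=env.read_camera(n);cv2.imwrite(f"pics/{n}2.png",c["pixels"][:,:,::-1])
E
```

```text
time_s: 5.0
tool_pos: [0.4372, -0.203, 0.1312]
tool_rot: [-105.1, 0.4, -46.6]
force: [1.1, 0.2, 0.7]
grip_width: 0.0005
[ 52.3  27.8  11.  122.8 -71.8  88.6 -27.7]
to contact (tool) [ 0.001  -0.0151  0.1269] to 15mm under [ 0.0011 -0.0007  0.1308] [ 0.08 -0.05 -0.38]
```

View pics/scene2.png

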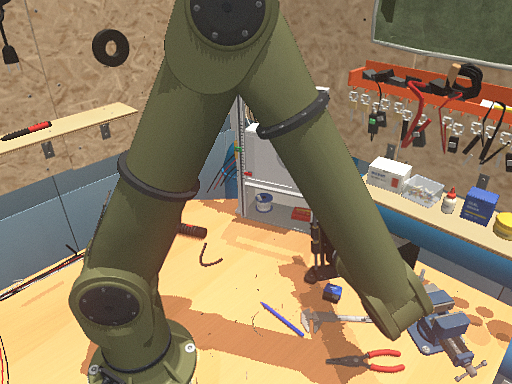

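View pics/top2.png

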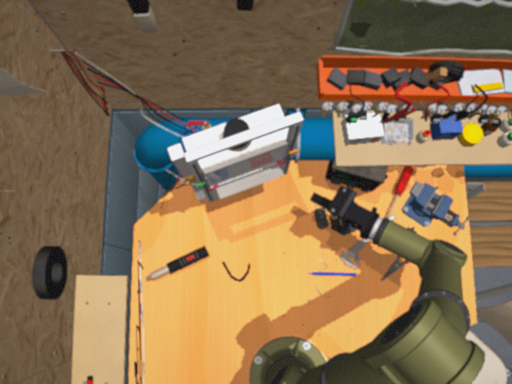

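The gripper is now low, tip at about (318,200) in the top view, clear of the fob, dongle and black box. No contact force. Sliding in under the lip.

```bash
python3 -m creep '[{"tx":0,"ty":0,"tz":0.022,"rx":0,"ry":0,"rz":0},{"tx":0,"ty":0,"tz":0.022,"rx":0,"ry":0,"rz":0},{"tx":0,"ty":0,"tz":0.022,"rx":0,"ry":0,"rz":0},{"tx":0,"ty":0,"tz":0.022,"rx":0,"ry":0,"rz":0},{"tx":0,"ty":0,"tz":0.022,"rx":0,"ry":0,"rz":0},{"tx":0,"ty":0,"tz":0.02,"rx":0,"ry":0,"rz":0},{"tx":0,"ty":0,"tz":0,"rx":0,"ry":0,"rz":0}]';python3 - <<'E'
from h import *
from plan import *
o=env.get_obs();print(o['qpos'].round(1))
pg,rg=goal();r=Ro.from_euler('xyz',o['tool_rot'],degrees=True)
print("to contact (tool)",r.inv().apply(pg-o['tool_pos']).round(4))
for n,(x0,y0) in(("scene",(210,130)),("top",(170,120))):
    c=env.read_camera(n);cv2.imwrite(f"pics/{n}3.png",cv2.resize(c["pixels"][y0:y0+140,x0:x0+190,::-1],None,fx=4,fy=4,interpolation=cv2.INTER_CUBIC))
E
```

```text
time_s: 5.98
tool_pos: [0.5291, -0.1132, 0.0985]
tool_rot: [-105.0, 0.4, -46.5]
force: [-0.3, -0.4, 0.7]
grip_width: 0.0009
[ 43.7  30.1   3.  125.5 -84.4  77.7 -25.4]
to contact (tool) [ 0.003  -0.0132 -0.0056]
```

View pics/scene3.png

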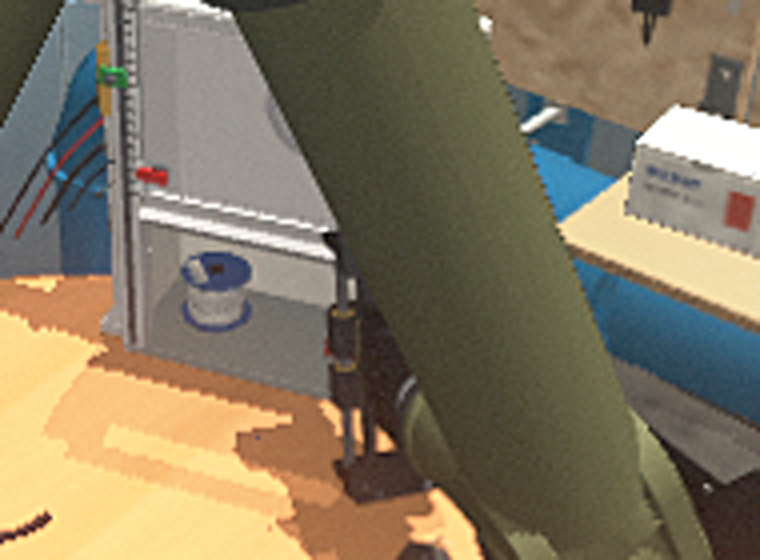

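View pics/top3.png

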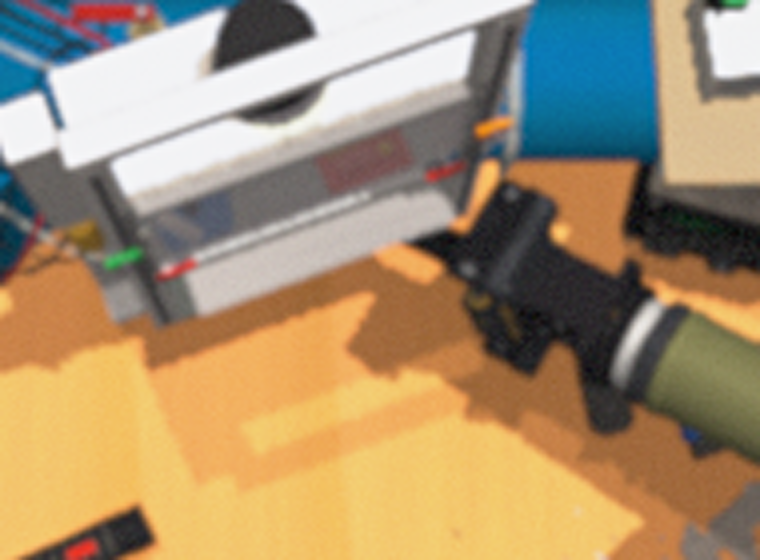

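The top view shows the fingers under the right part of the lip, around (430,245) in the zoom. The body is clear of the post and the force is near zero. Moving up slowly to contact.

```bash
python3 -m creep '[{"tx":0,"ty":-0.0029,"tz":-0.0008,"rx":0,"ry":0,"rz":0},{"tx":0,"ty":-0.0029,"tz":-0.0008,"rx":0,"ry":0,"rz":0},{"tx":0,"ty":-0.0029,"tz":-0.0008,"rx":0,"ry":0,"rz":0},{"tx":0,"ty":-0.0029,"tz":-0.0008,"rx":0,"ry":0,"rz":0}]';python3 -m creep '[{"tx":0,"ty":-0.0029,"tz":-0.0008,"rx":0,"ry":0,"rz":0},{"tx":0,"ty":-0.0029,"tz":-0.0008,"rx":0,"ry":0,"rz":0}]';python3 -m creep '[{"tx":0,"ty":-0.0029,"tz":-0.0008,"rx":0,"ry":0,"rz":0},{"tx":0,"ty":-0.0029,"tz":-0.0008,"rx":0,"ry":0,"rz":0}]'
cat > meas.py <<'E'
from h import *
import sys
S=env.read_camera("scene");T=env.read_camera("top")
def find(c,k,b):
    return blobs(c["pixels"],[('x',k,b)])['x']
def reg(c,z0,z1,y0,y1):
    from plan import Rc,Oc
    p=proj(c,Rc.apply(np.array([(-.004,y,z) for y in(y0,y1) for z in(z0,z1)]))+Oc);return [int(a) for a in (*(p.min(0)-1),*(p.max(0)+2))]
r={}
for n,k,b in(("green",'g',(.22,.265,.10,.14)),("pl",'r',(.155,.285,.075,.107)),("pr",'r',(.155,.285,-.107,-.075))):
    ps=find(S,k,reg(S,*b));pt=find(T,k,reg(T,*b))
    try: X,e=tri([S,T],[ps,pt])
    except Exception: X,e=np.full(3,np.nan),9
    r[n]=X;print(n,np.round(ps,1),np.round(pt,1),X.round(4),round(e,2))
print("pl-green dz",(r['pl']-r['green'])[2].round(4),"TCP",env.get_obs()['tool_pos'].round(4),env.get_obs()['force'].round(1),env.get_obs()['time_s'])
if len(sys.argv)>1:
  for n,c,(x0,y0) in(("scene",S,(210,110)),("top",T,(170,120))):
    cv2.imwrite(f"pics/{n}_{sys.argv[1]}.png",cv2.resize(c["pixels"][y0:y0+140,x0:x0+190,::-1],None,fx=4,fy=4,interpolation=cv2.INTER_CUBIC))
E
python3 meas.py
```

```text
time_s: 6.58
tool_pos: [0.5285, -0.1161, 0.111]
tool_rot: [-105.0, 0.3, -46.7]
force: [-0.8, 0.0, 0.5]
grip_width: 0.0005
time_s: 6.82
tool_pos: [0.5286, -0.1158, 0.1169]
tool_rot: [-105.0, 0.3, -46.7]
force: [0.2, 0.1, -0.6]
grip_width: 0.0008
time_s: 7.08
tool_pos: [0.5285, -0.1159, 0.1229]
tool_rot: [-105.0, 0.3, -46.7]
force: [1.0, 0.3, -1.0]
grip_width: 0.0001
green [238.4 148.6  24. ] [200.6 184.   22. ] [0.537  0.0862 0.2418] 0.03
pl [247.8 173.5  21. ] [214.8 187.    6. ] [0.538  0.0572 0.1667] 0.12
pr [nan nan  0.] [279.6 162.8  11. ] [nan nan nan] 9
pl-green dz -0.0751 TCP [ 0.5286 -0.116   0.123 ] [-0.1 -1.   0.1] 7.175
```

```bash
for i in 1; do python3 -m creep '[{"tx":0,"ty":-0.0029,"tz":-0.0008,"rx":0,"ry":0,"rz":0},{"tx":0,"ty":-0.0029,"tz":-0.0008,"rx":0,"ry":0,"rz":0}]'; done; python3 -m creep '[{"tx":0,"ty":-0.0029,"tz":-0.0008,"rx":0,"ry":0,"rz":0},{"tx":0,"ty":-0.0029,"tz":-0.0008,"rx":0,"ry":0,"rz":0}]'; python3 meas.py a
```

```text
time_s: 7.42
tool_pos: [0.528, -0.1159, 0.1276]
tool_rot: [-105.2, 0.4, -46.7]
force: [-0.5, 0.7, -4.4]
grip_width: 0.0005
time_s: 7.68
tool_pos: [0.5281, -0.1159, 0.1344]
tool_rot: [-105.1, 0.3, -46.7]
force: [-1.2, -0.7, -3.4]
grip_width: 0.0001
green [238.3 148.6  25. ] [200.6 184.   22. ] [0.537  0.0864 0.2417] 0.05
pl [247.4 170.9  24. ] [213.2 186.7   6. ] [0.5389 0.0602 0.174 ] 0.28
pr [nan nan  0.] [279.6 161.9  12. ] [nan nan nan] 9
pl-green dz -0.0677 TCP [ 0.5283 -0.1159  0.1349] [-2.6 -0.5 -2.6] 7.775
```

View pics/top_a.png

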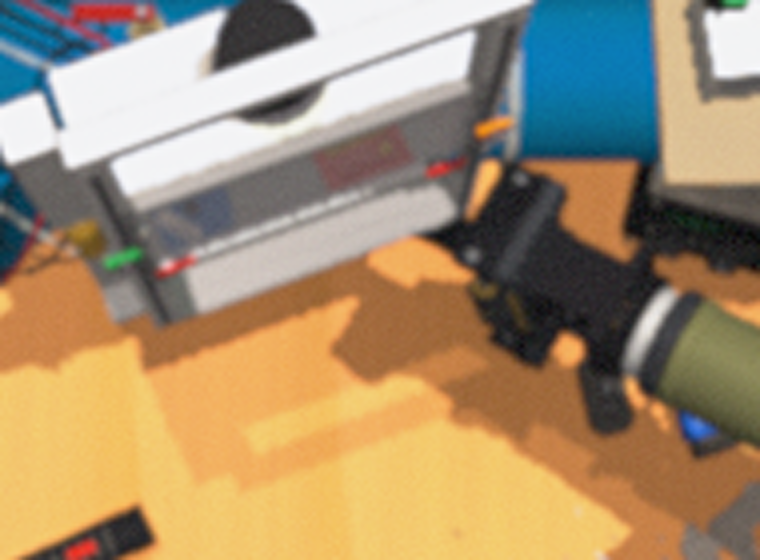

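View pics/scene_a.png

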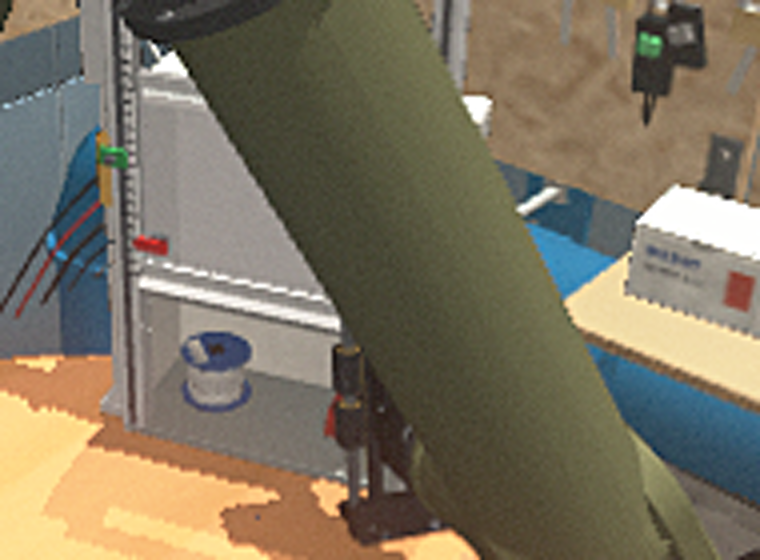

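Pushing with about 4 N; the window is rising and the left pointer went from row 173.5 to 170.9. About 67 mm remain.

```bash
python3 -m creep '[{"tx":0,"ty":-0.0029,"tz":-0.0008,"rx":0,"ry":0,"rz":0},{"tx":0,"ty":-0.0029,"tz":-0.0008,"rx":0,"ry":0,"rz":0},{"tx":0,"ty":-0.0029,"tz":-0.0008,"rx":0,"ry":0,"rz":0},{"tx":0,"ty":-0.0029,"tz":-0.0008,"rx":0,"ry":0,"rz":0},{"tx":0,"ty":-0.0029,"tz":-0.0008,"rx":0,"ry":0,"rz":0},{"tx":0,"ty":-0.0029,"tz":-0.0008,"rx":0,"ry":0,"rz":0},{"tx":0,"ty":-0.0029,"tz":-0.0008,"rx":0,"ry":0,"rz":0},{"tx":0,"ty":-0.0029,"tz":-0.0008,"rx":0,"ry":0,"rz":0},{"tx":0,"ty":-0.0029,"tz":-0.0008,"rx":0,"ry":0,"rz":0},{"tx":0,"ty":-0.0029,"tz":-0.0008,"rx":0,"ry":0,"rz":0}]'; python3 meas.py b
```

```text
time_s: 9.02
tool_pos: [0.5284, -0.116, 0.165]
tool_rot: [-105.0, 0.3, -46.6]
force: [-3.6, 1.4, -4.0]
grip_width: 0.0006
green [238.4 148.8  24. ] [200.1 184.1  25. ] [0.5376 0.0873 0.2408] 0.22
pl [247.  161.6  21. ] [212.9 183.6   8. ] [0.5385 0.0589 0.2056] 0.21
pr [nan nan  0.] [281.6 158.4  17. ] [nan nan nan] 9
pl-green dz -0.0351 TCP [ 0.5285 -0.116   0.1653] [-3.1  1.6 -3.1] 9.125
```

View pics/scene_b.png

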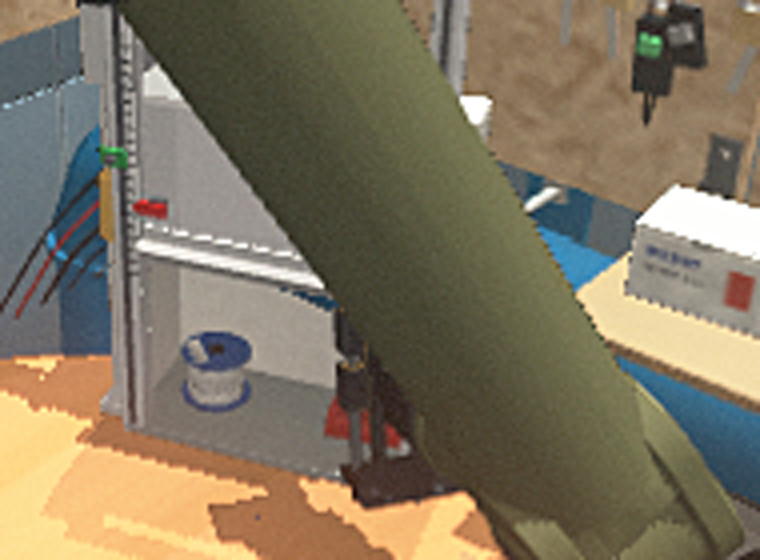

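```bash
python3 -m creep '[{"tx":0,"ty":-0.0029,"tz":-0.0008,"rx":0,"ry":0,"rz":0},{"tx":0,"ty":-0.0029,"tz":-0.0008,"rx":0,"ry":0,"rz":0},{"tx":0,"ty":-0.0029,"tz":-0.0008,"rx":0,"ry":0,"rz":0},{"tx":0,"ty":-0.0029,"tz":-0.0008,"rx":0,"ry":0,"rz":0},{"tx":0,"ty":-0.0029,"tz":-0.0008,"rx":0,"ry":0,"rz":0},{"tx":0,"ty":-0.0029,"tz":-0.0008,"rx":0,"ry":0,"rz":0},{"tx":0,"ty":-0.0029,"tz":-0.0008,"rx":0,"ry":0,"rz":0},{"tx":0,"ty":-0.0029,"tz":-0.0008,"rx":0,"ry":0,"rz":0},{"tx":0,"ty":-0.0029,"tz":-0.0008,"rx":0,"ry":0,"rz":0},{"tx":0,"ty":0,"tz":0,"rx":0,"ry":0,"rz":0}]'; python3 meas.py c
```

```text
time_s: 10.38
tool_pos: [0.5285, -0.1163, 0.1924]
tool_rot: [-105.0, 0.3, -46.6]
force: [-3.4, 3.4, -3.0]
grip_width: 0.0004
green [238.3 148.6  25. ] [200.3 184.   24. ] [0.5373 0.087  0.2413] 0.07
pl [247. 153.  24.] [210.9 181.4  14. ] [0.5394 0.0604 0.2322] 0.42
pr [nan nan  0.] [283.2 154.9  23. ] [nan nan nan] 9
pl-green dz -0.0091 TCP [ 0.5285 -0.1164  0.1923] [-2.9  2.2 -2. ] 10.475
```

View pics/scene_c.png

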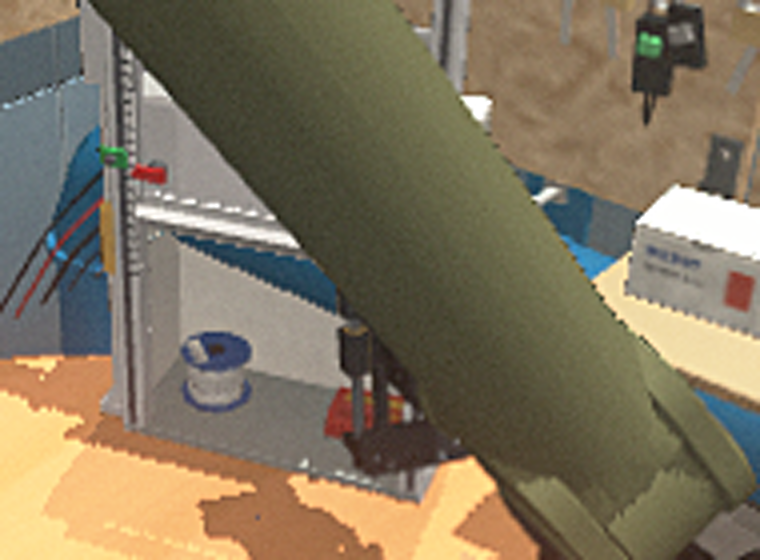

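View pics/top_c.png

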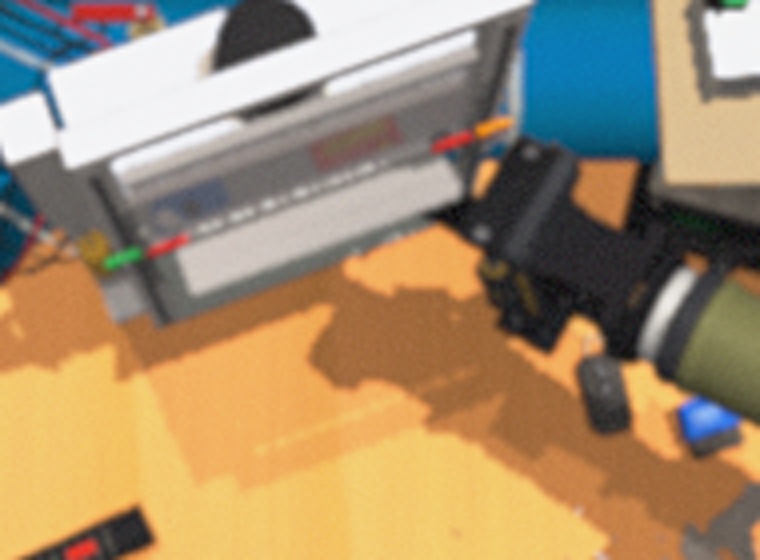

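Level is still about 9 mm away, by both triangulation and the image row (153.0 against 150.4 wanted).

```bash
python3 -m creep '[{"tx":0,"ty":-0.0029,"tz":-0.0008,"rx":0,"ry":0,"rz":0},{"tx":0,"ty":-0.0029,"tz":-0.0008,"rx":0,"ry":0,"rz":0},{"tx":0,"ty":-0.0029,"tz":-0.0008,"rx":0,"ry":0,"rz":0},{"tx":0,"ty":0,"tz":0,"rx":0,"ry":0,"rz":0}]'; python3 meas.py d
```

```text
time_s: 10.98
tool_pos: [0.5285, -0.1165, 0.2014]
tool_rot: [-105.0, 0.3, -46.6]
force: [-2.8, 2.6, -3.3]
grip_width: 0.0006
green [238.4 148.8  24. ] [200.6 184.   22. ] [0.5372 0.0863 0.2412] 0.01
pl [247.  150.3  24. ] [210.9 180.4  14. ] [0.5394 0.0598 0.2412] 0.25
pr [nan nan  0.] [283.3 153.8  20. ] [nan nan nan] 9
pl-green dz -0.0 TCP [ 0.5285 -0.1166  0.2013] [-3.   3.5 -2.2] 11.075
```

View pics/scene_d.png

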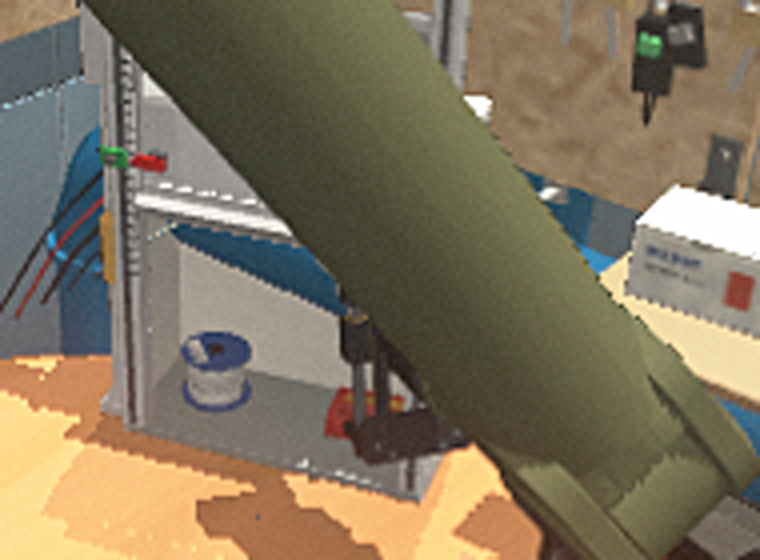

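Pointer is level with green (dz about 0.0 mm). Lowering the fingers off the lip, then backing out.

```bash
python3 -m creep '[{"tx":0,"ty":0.0019,"tz":0.0005,"rx":0,"ry":0,"rz":0},{"tx":0,"ty":0.0029,"tz":0.0008,"rx":0,"ry":0,"rz":0},{"tx":0,"ty":0.0048,"tz":0.0013,"rx":0,"ry":0,"rz":0},{"tx":0,"ty":0.0048,"tz":0.0013,"rx":0,"ry":0,"rz":0},{"tx":0,"ty":0.0048,"tz":0.0013,"rx":0,"ry":0,"rz":0},{"tx":0,"ty":0.0048,"tz":0.0013,"rx":0,"ry":0,"rz":0}]'; python3 -m creep '[{"tx":0,"ty":0.0054,"tz":-0.02,"rx":0,"ry":0,"rz":0},{"tx":0,"ty":0.0054,"tz":-0.02,"rx":0,"ry":0,"rz":0},{"tx":0,"ty":0.0054,"tz":-0.02,"rx":0,"ry":0,"rz":0},{"tx":0,"ty":0.0054,"tz":-0.02,"rx":0,"ry":0,"rz":0},{"tx":0,"ty":0.0054,"tz":-0.02,"rx":0,"ry":0,"rz":0},{"tx":0,"ty":0,"tz":0,"rx":0,"ry":0,"rz":0},{"tx":0,"ty":0,"tz":0,"rx":0,"ry":0,"rz":0}]'; python3 meas.py e
```

```text
time_s: 11.82
tool_pos: [0.5284, -0.1165, 0.1756]
tool_rot: [-105.0, 0.3, -46.7]
force: [-1.4, 0.3, 0.1]
grip_width: 0.0006
time_s: 12.7
tool_pos: [0.4531, -0.1873, 0.1759]
tool_rot: [-105.0, 0.3, -46.6]
force: [-0.2, 0.8, -0.3]
grip_width: 0.0008
green [238.4 148.8  23. ] [200.6 184.   22. ] [0.5372 0.0863 0.2411] 0.02
pl [246.9 150.2  23. ] [210.9 180.4  14. ] [0.5393 0.0598 0.2415] 0.23
pr [nan nan  0.] [283.5 153.8  21. ] [nan nan nan] 9
pl-green dz 0.0004 TCP [ 0.4533 -0.1867  0.176 ] [0.  0.2 0.2] 12.8
```

View pics/scene_e.png

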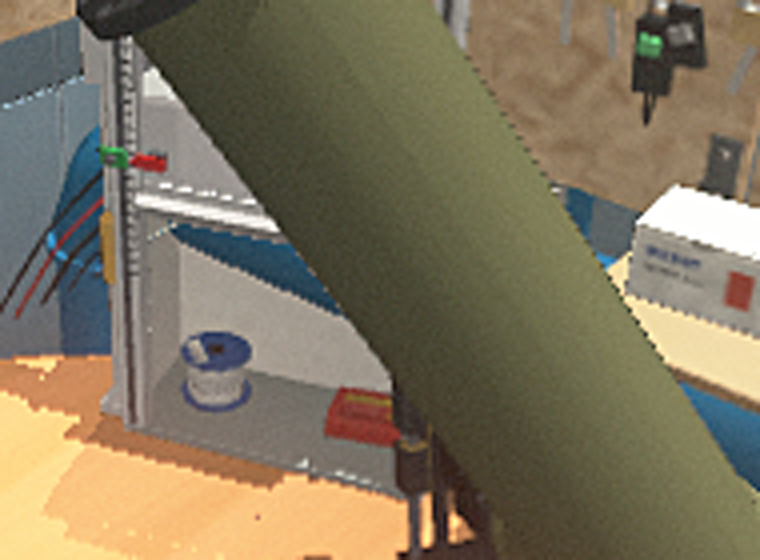

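View pics/top_e.png

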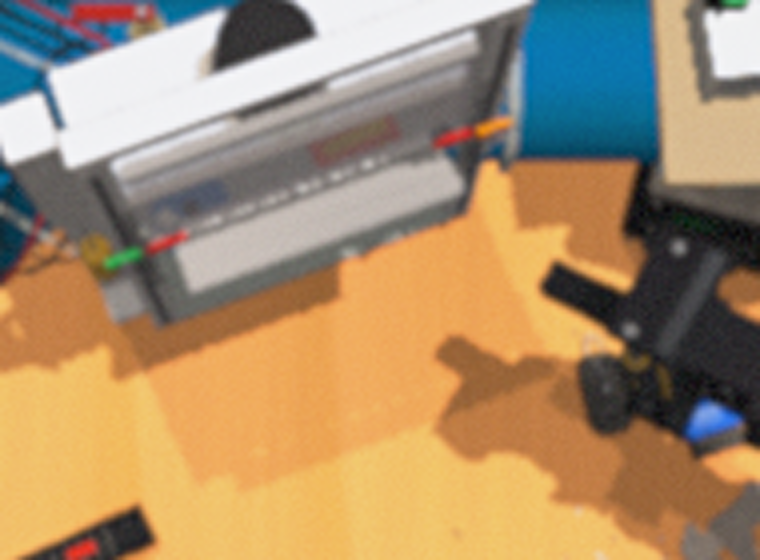

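The window held after release: left pointer at (246.9,150.2) against green at (238.4,148.8), dz +0.4 mm. The gripper is clear and the force is zero.

```bash
python3 -c "
from cell import env
print(env.get_obs()['force'].round(1),env.get_obs()['joint_velocities'].round(2));print(env.sign_off())"
```

```text
[0.  0.2 0.2] [-0.27 -0.06 -0.15  0.04 -0.07 -0.07 -0.02]
the job is handed in; nothing more can be done
None
```

I pushed the window up from under the right part of the lip with the closed fingers, using about 4–5 N at roughly 25 mm/s. It stopped level with the green mark on the left post. I then lowered the fingers about 25 mm, backed out about 10 cm, and handed in at about 13 s.

**Final checks after release:**
- **Level:** the left pointer measured 0.4 mm above the middle of the green mark, using both cameras. It had not moved from before the release beyond measuring noise.
- **Robot:** the force reading was about zero and the gripper stood clear of the cabinet.
- **Loose things:** in the pictures I saw no sign that any had been moved; I did not measure their positions again. The arm or gripper hid some of them in part.

**What did not check out fully:**
- **Right pointer:** the arm hid it in the scene view, so I could not measure its height. In the top view it rose along with the left one.
- **Contact height:** the fingers met the lip about 13 mm higher than my finger model predicted. I found the contact by the force instead.
- **Green mark width:** the green and orange marks measured about 242 mm apart, against 230 mm between the post middles. This does not affect the heights.

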